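Divert and tip petri dishes into the round bowl

TASK

Send both petri dishes from the steel tipping pan down the diverter chute into the round bowl, not the square bin: with the dishes still in the pan, swing the chute's flap fully over so that only the way to the bowl is open, then tip the pan into the top of the chute so that they slide down. Take the pan by its bridge handle, do not touch the dishes with the fingers, keep the pan away from above the bowl and the bin, and do not knock the bystanders about. Finish with the empty pan standing flat on the bench and the flap left as you set it.

Things in the scene. Friction and masses are not known exactly. Their poses are not given: they have to be found in the camera images.
- chute: Fixed aluminium Y-chute on a stand. Origin on the bench under it; +x horizontal, the way parts slide; +y left looking that way; z up. Its flat floor slopes down along +x at 28 degrees: height 0.188 - 0.532*(x + 0.160) m, from the top end x = -0.160 to the exits at x = 0.058, y = +-0.066, height 0.072. Slick (friction 0.25). Walls 36 mm high.
- hopper (a point): Point on the chute floor, mid-width of the open-topped entry, 50 mm down the slope from the top end; axes as the chute's. The entry is straight, 103 mm wide inside, chute x = -0.160 to -0.072, with a sill 16 mm high across its top end; below it two walled lanes, 93 mm wide, fork 24 degrees left and right; the floor sheet sticks out beside the walls, 238 mm wide at the exits.
- flap_hinge (a point): Where the flap's hinge axis meets the chute floor: on the middle line at the fork (chute x = 0.031, y = 0, height 0.086 m). The hinge axis is square to the sloping floor. Axes as the chute's.
- flap (a joint): Angle of the steel diverter flap, rad, stops at -0.40 and +0.40. Upright vane 120 mm long, 33 mm high, on the chute floor; at 0 it points straight up the chute. Positive: its free tip is at the -y side, closing the -y lane and leaving only the +y lane open; negative: the reverse. Stays where put (0.06 N m friction, 0.7 N at the knob). Starts near the middle.
- flap_knob (a point): Middle of the black round knob on the flap, 18 mm diameter, 36 mm tall, axis square to the chute floor (leans 28 degrees towards chute +x); 85 mm from the hinge axis, 64 mm above the floor measured square to it. It stands clear above the side walls.
- bowl: Round steel pot with two small black side handles, open on top, 140 mm diameter, 60 mm high, wall 3 mm, fixed under one of the chute's exits. Origin in the middle of its underside. Which exit (its y in the chute frame) changes. The dishes belong in here.
- bin: Square white plastic bin, open on top, 130 x 130 x 60 mm, fixed under the other exit. Origin in the middle of its underside. No dish may go in here.
- pan: Loose steel tipping pan, 150 mm long (x), 79 mm wide (y), floor 3 mm thick, back and side walls 24 mm high, open at its +x end: the dishes slide out there once it is tipped more than 20 to 26 degrees; tip it about 40. About 0.22 kg. Origin in the middle of its underside, z up.
- pan_bar (a point): Centre of the pan's black bridge handle: a flat bar 12 mm thick (pan x), 26 mm high, 71 mm free length (pan y) that crosses over the middle of the pan on two side posts, centre 57 mm above the pan's underside. Grip it across the 12 mm; axes as the pan's.
- dish_a: Closed petri dish, 62 mm diameter, 15 mm high, 18 g, lying in the pan towards its closed end. Origin in the middle of its underside.
- dish_b: Same kind of dish, lying in the pan towards its open end.
- timer: Bystander: white bench timer near the front edge before the analyser, 62 x 62 x 20 mm, loose.
- bottle_buffer: Bystander: white screw-cap bottle with a blue cap, 68 mm diameter, 125 mm high, loose.
- conical_flask: Bystander: conical glass flask, 66 mm diameter, 94 mm high, loose.
- beaker: Bystander: glass beaker, 70 mm diameter, 88 mm high, loose.
- analyser: Fixed white benchtop instrument with a sloping screen, between the pan and the chute: an obstacle to pass above or in front of. Its box is 190 mm deep (x), 175 mm wide (y), under 250 mm high; origin near the middle of its underside.
Not all that is in view belongs to the job. Leave any turquoise look-alike of the dish_b alone.

How it is judged (in metres and radians):
On the way, in this order (a step that is already met when the one before it is completed fails the run):
1. the flap is swung fully over so that only the lane to the bowl is open, while both dishes are still in the pan (((y of bowl in the frame of chute above 0 m and value of joint flap above 0.33 rad) or (y of bowl in the frame of chute below 0 m and value of joint flap below -0.33 rad)) and distance between each of dish_a, dish_b and pan below 0.075 m), for 0.2 s.
2. both dishes lie in the bowl (horizontal distance between each of dish_a, dish_b and bowl below 0.065 m and height (world z) of each of dish_a, dish_b below 0.062 m and ((y of bowl in the frame of chute above 0 m and value of joint flap above 0.33 rad) or (y of bowl in the frame of chute below 0 m and value of joint flap below -0.33 rad))), for 0.2 s.
At the end, for the whole second after the job is handed in: Both dishes lie at rest inside the bowl (origins within 65 mm of its middle in plan and below 62 mm height), the flap is still over by more than 0.33 rad to the side that opens the bowl's lane, and the pan stands flat and still on the bench (underside within 8 mm of it, within 0.08 rad of level) (all of step 2 and linear speed of each of dish_a, dish_b below 0.03 m/s and height (world z) of pan below 0.008 m and angle between pan's own z axis and vertical below 0.08 rad and linear speed of pan below 0.02 m/s); the robot touches nothing.
It fails at once if the fingers touch a dish (contact force between the fingers and dish_a above 0.5 N or contact force between the fingers and dish_b above 0.5 N).
It fails at once if the pan is carried over the bowl or the bin (its middle within 0.13 m of theirs in plan) (horizontal distance between pan and bowl below 0.13 m or horizontal distance between pan and bin below 0.13 m).
It fails at once if a bystander (timer, bottle, flask or beaker) is shifted by more than 40 mm (distance of any of timer, bottle_buffer, conical_flask, beaker from where it was at the start of the episode above 0.04 m).
It also fails if it takes over 70 s, if anything falls off the work surface, if the arm or the gripper's body presses on something with over 40 N, if the wrist force passes 120 N, or if a joint passes its speed limit or range.

ROBOT

A 6-joint arm with a two-finger parallel gripper is mounted at the origin on a cart in front of the work surface, level with it; the furniture and walls round the work are solid. World frame = base frame: x ahead of the robot, y to its left, z up, the work surface at z = 0. Lengths are in m, angles in degrees, forces in N, time in s.
With the tool pointing down it reaches from about 0.275 to 0.725 m from the base axis. Payload 5.6 kg.
Tool frame: the origin (TCP) lies between the finger pads; the fingertips stand 11 mm ahead of it and the grasp point (between the pads) lies 8 mm behind it; z points along the fingers, y is the line along which they close (so a half turn about z gives the same grasp; the last joint's range is limited). The gripper opens to 85 mm and grips with 20 to 120 N. Pads are 22 mm wide; open, the fingers measure 114 mm over their backs; the gripper's body (76 mm by 85 mm) begins 54 mm behind the grasp point. The pads swing forward as they close: fully open they stand 13 mm farther back than shut.
Start: joints at [89.53, 14.616, 6.199, 0, -81.583, -16.306], TCP at [0.159, 0.527, 0.242] pointing down, gripper open.
Joint ranges: [-168.99, 168.99], [-69.2, 112.95], [-62.41, 85.93], [-164.36, 98.24], [-168.68, -3.75], [-174.98, 174.98]. Speed limits (degrees/s): [147.25, 147.25, 180, 180, 180, 180].

INTERFACE

Orientations are given as a 3x3 rotation matrix whose columns are the frame's x, y, z axes.
In Python, from bench import read_state, camera, get_calibration, close_job gives the robot as it stands.
- The arm moves only by the tool send_rows, never from a script. Its argument "increments" is a list that holds one entry, the list of rows, each a list of 7 numbers: the shift along the world's x, y, z in units of 25 mm (1.0 is 25 mm), then the turn, a rotation vector about the world's x, y, z in rad, then the opening, from 0 (shut) to 1 (fully open). In form: [[[x, y, z, wx, wy, wz, claw], ...]]. A call has 1 to 8 rows; each row shifts and turns the commanded pose from where the row before left it; what a row does not reach is not made up. A row lasts 1/12 s, in which the tool goes at most 41.7 mm and 7.16 degrees, less where a joint would pass 70% of its speed; a pose out of reach is approached as far as the arm can. A call is refused whole if a number of a shift passes 1 or a number of a turn 0.125, either way. A call with a gripper value outside its range is refused whole. The fingers move at their own pace and stop on an object; the grip force is fixed at half the most. Time passes only in rows, so rows that do not move let the fingers close. It gives the time, the measured TCP pose, the force, the opening and the grip force at its end, in the units of the state.
- read_state(): the state, without advancing time (a new reading comes with each control period).
- camera(name): name is "scene" or "top" or "wrist"; returns the picture (420x560x3 uint8, red, green, blue); there is no depth.
- get_calibration(name): a dict with "camera_matrix" (3x3 intrinsics, pixels), "rvec" (rotation vector, rad) and "tvec" (3), from world to camera coordinates, as OpenCV has them. Camera axes: x right, y down, z forward; pixel columns grow to the right and rows downward; lengths in m; the calibration is good to about 2 mm. The wrist camera is an equidistant fisheye: a pixel r from the principal point sees the ray r / f radians off the axis. A picture is of the moment at which its call begins: read the wrist's pose just before it. get_calibration takes no time and is no camera call; for the wrist camera it gives the pose at the moment of the call.
- close_job(): hands the job in; it is judged then, once.
The state is a dict: "time": time; "joint_pos": joint angles; "joint_vel": joint speeds; "tau": joint torques, N m; "ee_pos": TCP position; "orientation": TCP orientation; "ft_force": force on the tool from outside, world axes, zero at the start; "wrist_torque": the same for the moment, N m; "width": finger opening in m; "finger_force": force on a finger pad.
Only numpy, scipy, OpenCV 4.12 (cv2) and the standard library are available. Lean on these libraries where they do the work, as an engineer would, in place of code of your own. Each camera call takes 0.05 s, during which the arm holds its last target. There are 200 camera calls.

## Working session

There is one attempt and no reset: what is moved stays moved. The work goes in short steps, Python scripts to look and compute and a tool call to move; the robot and the scene stay as the last step left them, time stands still between calls to the robot, and variables do not carry over. Pictures are saved under pics/ and viewed, at most 10 in all, crops included, and the job is handed in when it is done.

Besides the shell and the picture viewer there is one more tool, called after "Call:" as name(argument=value, ...) on one line, values as JSON. send_rows: Moves the arm, as the interface text tells. Its arguments: {"type":"object","properties":{"increments":{"type":"array"}},"required":["increments"]}

```bash
mkdir -p pics; ls; python3 - <<'E'
from bench import *
import cv2,numpy as np
s=read_state();print(s)
for n in("scene","top"):
    cv2.imwrite(f"pics/{n}0.png",cv2.cvtColor(camera(n),cv2.COLOR_RGB2BGR))
    print(n,get_calibration(n))
E
```

```text
pics
{'time': 0.0, 'joint_pos': array([ 8.95292344e+01,  1.46513280e+01,  6.12911606e+00, -2.70846877e-02,
       -8.15851920e+01, -1.63070838e+01]), 'joint_vel': array([ 0.01725224,  0.09402305, -0.00899297, -0.12019339,  0.04775831,
       -0.01222316]), 'tau': array([-1.49330219e-03, -3.86629307e+01,  2.37938404e+01,  5.36547527e+00,
       -6.24143053e-03, -1.98490227e-06]), 'ee_pos': array([0.15856396, 0.52612441, 0.24140118]), 'orientation': array([[ 9.57411087e-01, -2.88727860e-01, -4.83013944e-04],
       [-2.88728253e-01, -9.57409263e-01, -1.87063045e-03],
       [ 7.76611021e-05,  1.93042210e-03, -9.99998134e-01]]), 'ft_force': array([0.96316584, 0.93332278, 1.0782346 ]), 'wrist_torque': array([-0.01921766,  0.00684135,  0.0009394 ]), 'finger_force': 0.0, 'width': 0.08540562252394647}
scene {'camera_matrix': array([[533.5732951 ,   0.        , 276.2597604 ],
       [  0.        , 533.5732951 , 216.10929926],
       [  0.        ,   0.        ,   1.        ]]), 'rvec': array([ 1.99716228, -0.84354422,  0.47200165]), 'tvec': array([-0.4066909 ,  0.33543933,  1.88496064])}
top {'camera_matrix': array([[528.37975874,   0.        , 281.94952812],
       [  0.        , 528.37975874, 207.22938461],
       [  0.        ,   0.        ,   1.        ]]), 'rvec': array([ 2.14343696, -2.12154882,  0.17497479]), 'tvec': array([0.01616604, 0.59095415, 1.66272552])}
```

View pics/scene0.png

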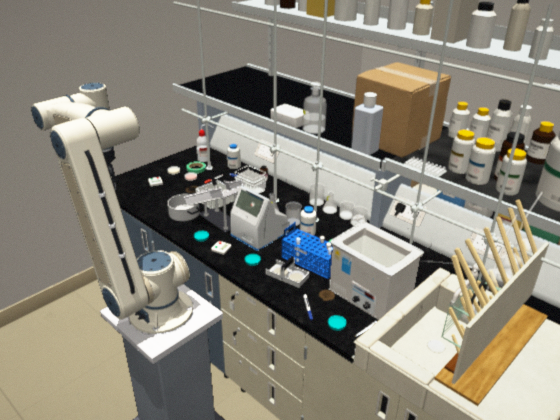

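View pics/top0.png

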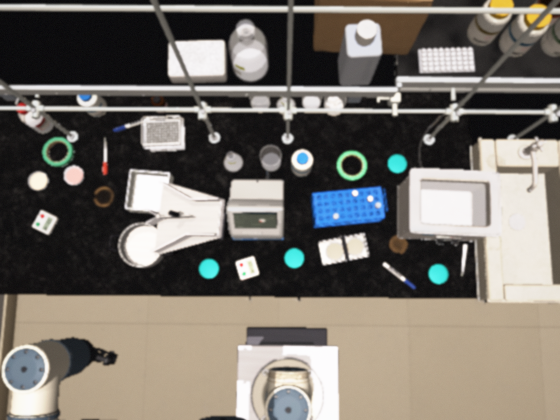

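Scene: pan with two dishes at top-view (343,248), chute (190,215) sliding left in the image, bowl (142,243), bin (148,190), analyser (257,210), timer (247,267).

```bash
cat > h.py <<'E'
from bench import *
import cv2,numpy as np
from scipy.optimize import least_squares
def proj(n,P,c=None):
    c=c or get_calibration(n)
    return cv2.projectPoints(np.asarray(P,float).reshape(-1,1,3),c["rvec"],c["tvec"],c["camera_matrix"],None)[0].reshape(-1,2)
def atz(n,px,z):
    c=get_calibration(n);R=cv2.Rodrigues(c["rvec"])[0];C=-R.T@c["tvec"]
    d=R.T@np.linalg.inv(c["camera_matrix"])@np.array([*px,1.]);return C+d*(z-C[2])/d[2]
E
python3 - <<'E'
from h import *
t=cv2.imread("pics/top0.png");s=cv2.imread("pics/scene0.png")
a=cv2.resize(t[155:275,110:240],None,fx=4,fy=4,interpolation=cv2.INTER_CUBIC)
b=cv2.resize(t[225:275,310:380],None,fx=4,fy=4,interpolation=cv2.INTER_CUBIC)
c=cv2.resize(s[165:225,160:260],None,fx=4,fy=4,interpolation=cv2.INTER_CUBIC)[:, :280+120]
im=np.zeros((600,800,3),np.uint8)
im[:480,:520]=a; im[:200,520:800]=b
d=cv2.resize(s[250:295,255:325],None,fx=4,fy=4,interpolation=cv2.INTER_CUBIC); im[200:380,520:800]=d
cv2.imwrite("pics/c1.png",im)
e=cv2.resize(s[165:245,160:260],None,fx=7,fy=7,interpolation=cv2.INTER_CUBIC); cv2.imwrite("pics/c2.png",e)
for n,p in dict(pan=(343,248),bowl=(142,243),bin=(148,190),ana=(257,210),timer=(247,267),edge=(250,297),flask=(233,160),beaker=(270,157),bottle=(302,161),rack=(348,206)).items(): print(n,atz("top",p,0).round(3))
E
```

```text
pan [ 0.465 -0.18   0.   ]
bowl [0.475 0.483 0.   ]
bin [0.653 0.473 0.   ]
ana [0.589 0.106 0.   ]
timer [0.4   0.135 0.   ]
edge [0.303 0.123 0.   ]
flask [0.76 0.19 0.  ]
beaker [0.771 0.065 0.   ]
bottle [ 0.759 -0.044  0.   ]
rack [ 0.605 -0.198  0.   ]
```

View pics/c1.png

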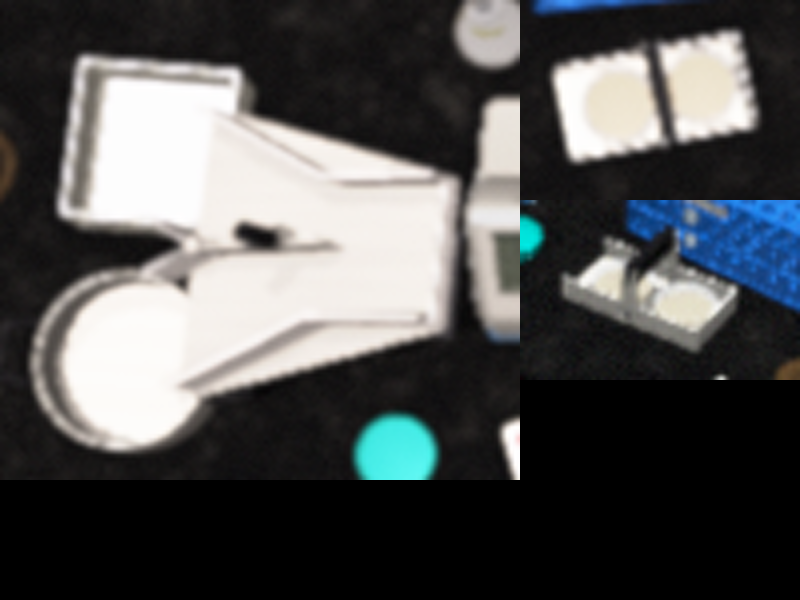

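View pics/c2.png

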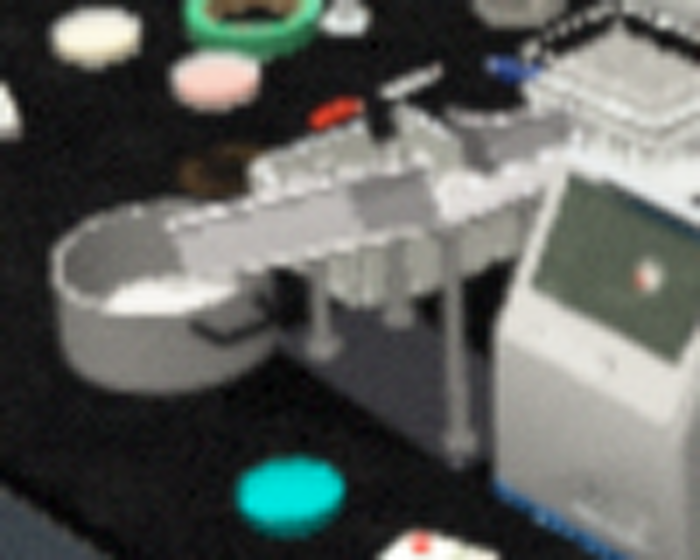

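Pan: bar in the crop at (660,90), dishes at (622,103) and (703,85); the long axis is at about 100° world yaw and the open end seems to be the left one, towards the chute. The bowl is on the near (chute +y) side, so the flap must go positive; the black knob shows at full-image (175,214).

```bash
cat >> h.py <<'E'
def chute(p,P):
    c,s=np.cos(p[2]),np.sin(p[2]);P=np.atleast_2d(P)
    return np.c_[p[0]+c*P[:,0]-s*P[:,1],p[1]+s*P[:,0]+c*P[:,1],P[:,2]]
def fl(x):return .188-.532*(x+.16)
def knob(th):
    c,s=.883,.4695
    a=.085*np.cos(th); return np.array([.031-a*c+.064*s,-.085*np.sin(th),.086+a*s+.064*c])
def pan(p,P): return chute(p,P)
E
python3 - <<'E'
from h import *
to=lambda u,v:(110+u/4,155+v/4)
obs=[((.058,.119,.072),to(182,388)),((.058,-.119,.072),to(213,108)),((-.16,.053,.19),to(447,330)),((-.16,-.053,.19),to(457,178))]
kt=to(258,236)
kts=None
def r(q):
    P=np.array([o[0] for o in obs]+[knob(q[3])]);return (proj("top",chute(q,P))-np.array([o[1] for o in obs]+[kt])).ravel()
f=least_squares(r,[.55,.33,np.pi/2,0]);print(f.x,np.degrees(f.x[2]),f.fun.reshape(-1,2).round(1))
print("knob",chute(f.x,knob(f.x[3])),"hopper",chute(f.x,[-.116,0,fl(-.116)]),"top",chute(f.x,[-.16,0,.188]))
print("bowl",atz("top",to(120,360),.03),"bin",atz("top",to(155,140),.03))
# pan: bar from both views
b=(310+(660-520)/4,225+92/4); sc=(255+(650-520)/4,250+(250-200)/4)
from scipy.optimize import least_squares as L
g=L(lambda P:np.r_[proj("top",P)[0]-b,proj("scene",P)[0]-sc],[.46,-.18,.05]);print("bar",g.x,g.fun)
w=camera("wrist");cv2.imwrite("pics/w0.png",w[:,:,::-1])
E
```

```text
[ 0.54629643  0.35514847  1.49061532 -0.00687596] 85.40596696758777 [[-1.1  2.3]
 [ 0.8 -1.2]
 [-0.6 -1.9]
 [ 0.8  0.8]
 [ 0.2  0. ]]
knob [[0.5445921  0.34123505 0.18241856]] hopper [[0.53700539 0.23952115 0.164592  ]] top [[0.53348121 0.19566251 0.188     ]]
bowl [0.46528443 0.48110751 0.03      ] bin [0.64728126 0.46226828 0.03      ]
bar [ 0.45970183 -0.1796239   0.06088887] [ 0.04922553 -0.05596276 -0.08800966  0.01437009]
```

Call:
send_rows(increments=[[[1, -0.6, 0, 0, 0, 0.03, 0], [1, -0.6, 0, 0, 0, 0.03, 0], [1, -0.6, 0, 0, 0, 0.03, 0], [1, -0.6, 0, 0, 0, 0.03, 0], [1, -0.6, 0, 0, 0, 0.03, 0], [1, -0.6, 0, 0, 0, 0.03, 0], [1, -0.6, 0, 0, 0, 0.03, 0], [1, -0.6, 0, 0, 0, 0, 0]]])

```text
time: 0.82
ee_pos: [0.3597, 0.4056, 0.242]
orientation: [[0.997, -0.081, -0.0], [-0.081, -0.997, -0.0], [-0.0, 0.0, -1.0]]
ft_force: [0.9, 1.2, -0.8]
width: -0.0001
finger_force: 0.0
```

Call:
send_rows(increments=[[[1, -0.7, 0, 0, 0, 0, 0], [1, -0.7, 0, 0, 0, 0, 0], [1, -0.7, 0, 0, 0, 0, 0], [1, -0.6, 0, 0, 0, 0, 0], [0, 0, 0, 0, 0, 0, 0]]])

```text
time: 1.23
ee_pos: [0.4618, 0.3362, 0.2415]
orientation: [[0.996, -0.087, -0.0], [-0.087, -0.996, -0.002], [-0.0, 0.002, -1.0]]
ft_force: [-0.8, 0.4, 0.4]
width: 0.0001
finger_force: 0.0
```

```bash
python3 - <<'E'
from h import *
s=read_state();print(s["time"],s["joint_pos"].round(1),s["ee_pos"].round(4),s["orientation"].round(3),s["width"]);print(get_calibration("wrist"))
cv2.imwrite("pics/w1.png",camera("wrist")[:,:,::-1])
E
```

```text
1.2333 [ 51.8  17.1   9.5   0.1 -82.4  33.2] [0.4618 0.3362 0.2415] [[ 0.996 -0.087 -0.   ]
 [-0.087 -0.996 -0.002]
 [-0.     0.002 -1.   ]] 0.00011010232040726016
{'camera_matrix': array([[325.1922621 ,   0.        , 285.48064698],
       [  0.        , 325.1922621 , 210.30294154],
       [  0.        ,   0.        ,   1.        ]]), 'rvec': array([-1.95597079,  2.13268071,  0.3551372 ]), 'tvec': array([0.3744684, 0.3649837, 0.5215442])}
```

View pics/w1.png

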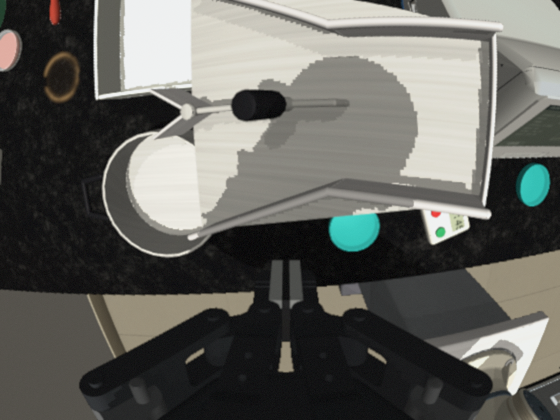

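The wrist view shows knob (258,104), hinge post (187,111), flap tip (347,103), entry wall kinks (330,186)/(327,28), top-end wall corners (492,33)/(482,207).

```bash
cat >> h.py <<'E'
def fish(P,c):
    X=(cv2.Rodrigues(c["rvec"])[0]@np.atleast_2d(P).T).T+c["tvec"];r=np.hypot(X[:,0],X[:,1]);t=np.arctan2(r,X[:,2])
    K=c["camera_matrix"];return np.c_[K[0,2]+K[0,0]*t*X[:,0]/r,K[1,2]+K[0,0]*t*X[:,1]/r]
def ray(px,c):
    K=c["camera_matrix"];d=np.array([px[0]-K[0,2],px[1]-K[1,2]]);r=np.hypot(*d);t=r/K[0,0];R=cv2.Rodrigues(c["rvec"])[0]
    return -R.T@c["tvec"],R.T@np.r_[d/r*np.sin(t),np.cos(t)]
def fpt(x,y,h): return [x+.4695*h,y,fl(x)+.883*h]
E
python3 - <<'E'
from h import *
c=get_calibration("wrist")
def pts(th):
    return np.array([knob(th),fpt(.031,0,.036),fpt(.031-.883*.12*np.cos(th),-.12*np.sin(th),.033),fpt(-.072,.0525,.036),fpt(-.072,-.0525,.036),fpt(-.16,-.0525,.036),fpt(-.16,.0525,.036)])
ob=np.array([(258,104),(187,111),(347,103),(330,186),(327,28),(494,30),(484,209)])
f=least_squares(lambda q:(fish(chute(q,pts(q[3])),c)-ob).ravel(),[.546,.355,1.49,0],loss="soft_l1")
print(f.x,np.degrees(f.x[2]));print((fish(chute(f.x,pts(f.x[3])),c)-ob).round(1))
for th in(f.x[3],.4):print("knob",chute(f.x,knob(th)).round(4))
print("hopper",chute(f.x,fpt(-.116,0,0)),"top",chute(f.x,[-.16,0,.188]))
# project chute fit into top for check
print(proj("top",chute(f.x,pts(f.x[3]))).round(1))
E
```

```text
[0.54272375 0.36024076 1.50046875 0.02593906] 85.97052655915851
[[  0.6   0.7]
 [  0.8  -0.1]
 [-12.6  -0.5]
 [ -3.3   4.2]
 [ -0.3  -4. ]
 [  3.1  -3.6]
 [  1.1   3.2]]
knob [[0.5439 0.3461 0.1824]]
knob [[0.5752 0.3499 0.1793]]
hopper [[0.53457247 0.2445275  0.164592  ]] top [[0.53148061 0.20063627 0.188     ]]
[[173.  214.2]
 [157.4 216.5]
 [188.8 215.7]
 [185.3 233.9]
 [189.1 199.3]
 [216.2 198.8]
 [212.5 234.4]]
```

Call:
send_rows(increments=[[[0.8, 0.4, 0, 0, 0, 0, 0], [0.4, 0, -0.8, 0, 0, 0, 0], [0, 0, -0.8, 0, 0, 0, 0], [0, 0, -0.8, 0, 0, 0, 0], [0, 0, 0, 0, 0, 0, 0]]])

```text
time: 1.7
ee_pos: [0.4862, 0.3481, 0.1774]
orientation: [[0.997, -0.083, -0.007], [-0.083, -0.997, -0.005], [-0.007, 0.006, -1.0]]
ft_force: [-0.5, -0.2, -0.9]
width: -0.0002
finger_force: 0.0
```

Call:
send_rows(increments=[[[0.5, 0, 0, 0, 0, 0, 0], [0.5, 0, 0, 0, 0, 0, 0], [0.5, 0.03, 0, 0, 0, 0, 0], [0.4, 0.03, 0, 0, 0, 0, 0], [0.3, 0.03, 0, 0, 0, 0, 0], [0, 0, 0, 0, 0, 0, 0]]])

```text
time: 2.2
ee_pos: [0.5445, 0.3517, 0.1827]
orientation: [[0.997, -0.083, 0.001], [-0.083, -0.997, 0.0], [0.001, -0.0, -1.0]]
ft_force: [0.3, 1.2, -0.4]
width: 0.0001
finger_force: 0.0
```

Call:
send_rows(increments=[[[0.2, 0, 0, 0, 0, 0, 0], [0.2, 0, 0, 0, 0, 0, 0], [0, 0, 0, 0, 0, 0, 0]]])

```text
time: 2.45
ee_pos: [0.5541, 0.3514, 0.1824]
orientation: [[0.997, -0.083, 0.0], [-0.083, -0.997, 0.0], [0.0, -0.0, -1.0]]
ft_force: [-0.3, 0.4, -0.0]
width: -0.0006
finger_force: 0.0
```

Call:
send_rows(increments=[[[0.1, 0, 0, 0, 0, 0, 0], [0.1, 0, 0, 0, 0, 0, 0], [0, 0, 0, 0, 0, 0, 0]]])

```text
time: 2.7
ee_pos: [0.5572, 0.3515, 0.1822]
orientation: [[0.997, -0.082, -0.003], [-0.082, -0.997, -0.0], [-0.003, 0.0, -1.0]]
ft_force: [-6.6, 0.0, 2.9]
width: 0.0002
finger_force: 3.4
```

Call:
send_rows(increments=[[[0.1, 0, 0, 0, 0, 0, 0], [0, 0, 0, 0, 0, 0, 0], [-0.8, 0, 0, 0, 0, 0, 0], [-1, 0, 0, 0, 0, 0, 0], [-1, 0, 0.5, 0, 0, 0, 0], [-0.5, 0, 1, 0, 0, 0, 0], [0, 0, 1, 0, 0, 0, 0], [0, 0, 0, 0, 0, 0, 0]]])

```text
time: 3.37
ee_pos: [0.4801, 0.3524, 0.2514]
orientation: [[0.997, -0.081, 0.009], [-0.081, -0.997, 0.006], [0.008, -0.007, -1.0]]
ft_force: [-0.3, 1.0, 0.8]
width: -0.0
finger_force: 0.0
```

```bash
python3 - <<'E'
from h import *
s=read_state();print(s["time"],s["joint_pos"].round(1),s["ee_pos"].round(4))
c=get_calibration("wrist");w=camera("wrist")[:,:,::-1].copy();cv2.imwrite("pics/w2.png",w)
q=[.5435,.359,1.4985]
for th in(.2,.3,.4):
    k=chute(q,knob(th));u=fish(k,c)[0];print(th,u)
# dark blob
g=w.max(2);m=(g<45).astype(np.uint8)
u=fish(chute(q,knob(.38)),c)[0].astype(int);y0,x0=u[1]-35,u[0]-45
n,l,st,ce=cv2.connectedComponentsWithStats(m)
for i in range(1,n):
    if 150<st[i,4]<3000 and abs(ce[i]-u).max()<60:print(st[i],ce[i])
E
```

```text
3.3667 [ 51.4  19.3  13.9   0.2 -84.   33.9] [0.4801 0.3524 0.2514]
0.2 [288.09732147 110.17579986]
0.3 [284.96047678  96.98184553]
0.4 [280.67930294  84.40000731]
[ 257   69   48   29 1126] [280.40941385  83.42007105]
```

The flap is at its stop (knob blob at (280,83), predicted for 0.40: (281,84)). Now to the pan.

Call:
send_rows(increments=[[[0, -0.5, 1, 0, 0, 0, 0], [-0.1, -1, 1, 0, 0, 0.03, 0], [-0.1, -1, 0.5, 0, 0, 0.03, 0], [-0.1, -1, 0, 0, 0, 0.03, 0], [-0.1, -1, 0, 0, 0, 0.03, 0], [-0.1, -1, 0, 0, 0, 0.03, 0], [-0.1, -1, 0, 0, 0, 0.03, 0], [-0.1, -1, 0, 0, 0, 0.03, 0]]])

```text
time: 4.08
ee_pos: [0.461, 0.1625, 0.3068]
orientation: [[0.992, 0.128, -0.0], [0.128, -0.992, -0.0], [-0.0, 0.0, -1.0]]
ft_force: [0.7, -0.1, -0.4]
width: 0.0
finger_force: 0.0
```

Call:
send_rows(increments=[[[-0.2, -1, 0, 0, 0, 0.03, 0.5], [-0.1, -1, 0, 0, 0, 0, 1], [-0.1, -1, 0, 0, 0, 0, 1], [-0.1, -1, 0, 0, 0, 0, 1], [-0.1, -1, 0, 0, 0, 0, 1], [-0.1, -1, 0, 0, 0, 0, 1], [-0.1, -1, 0, 0, 0, 0, 1], [-0.1, -1, 0, 0, 0, 0, 1]]])

```text
time: 4.75
ee_pos: [0.4384, -0.0375, 0.3069]
orientation: [[0.988, 0.156, -0.0], [0.156, -0.988, -0.0], [-0.0, 0.0, -1.0]]
ft_force: [-0.0, -0.1, -0.3]
width: 0.0857
finger_force: 0.0
```

Call:
send_rows(increments=[[[0, -1, 0, 0, 0, 0, 1], [0, -1, 0, 0, 0, 0, 1], [0, -1, -0.5, 0, 0, 0, 1], [0, -1, -1, 0, 0, 0, 1], [0, -0.5, -1, 0, 0, 0, 1], [0, 0, -0.5, 0, 0, 0, 1], [0, 0, 0, 0, 0, 0, 1]]])

```text
time: 5.33
ee_pos: [0.4366, -0.1492, 0.2286]
orientation: [[0.988, 0.154, -0.007], [0.154, -0.988, 0.001], [-0.007, -0.002, -1.0]]
ft_force: [-0.1, 0.1, -0.3]
width: 0.0854
finger_force: 0.0
```

```bash
python3 - <<'E'
from h import *
s=read_state();print(s["time"],s["joint_pos"].round(1),s["ee_pos"].round(4));np.set_printoptions(precision=5)
print(get_calibration("wrist"))
cv2.imwrite("pics/w3.png",camera("wrist")[:,:,::-1])
E
```

```text
5.3333 [  0.6   5.1  -7.4  -0.1 -77.9  98.3] [ 0.4366 -0.1492  0.2286]
{'camera_matrix': array([[325.19226,   0.     , 285.48065],
       [  0.     , 325.19226, 210.30294],
       [  0.     ,   0.     ,   1.     ]]), 'rvec': array([-2.17951,  1.86355,  0.32123]), 'tvec': array([-0.2142 ,  0.34534,  0.50349])}
```

View pics/w3.png

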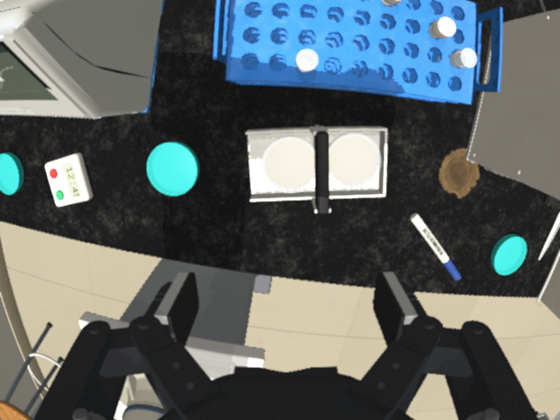

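Wrist view: pan's open end is at the left (no wall at u=247), back wall right (387,127)-(385,197), bar top from (321,134) to (322,211).

```bash
python3 - <<'E'
from h import *
c=get_calibration("wrist")
P=np.array([(-.075,.0395,.024),(-.075,-.0395,.024),(.075,.0395,.024),(.075,-.0395,.024),(0,0,.070)])
ob=np.array([(385,198),(388,127),(248,203),(247,129),(322,173)])
f=least_squares(lambda q:(fish(chute(q,P),c)-ob).ravel(),[.46,-.18,1.72]);print(f.x,np.degrees(f.x[2]),f.fun.reshape(-1,2).round(1))
# bar triangulation wrist + top
b=(310+(660-520)/4,225+92/4)
g=least_squares(lambda X:np.r_[proj("top",X)[0]-b,fish(X,c)[0]-ob[4]],[.46,-.18,.05]);print("bar",g.x,g.fun.round(1))
print(np.degrees(np.arctan2(.154,.988)), read_state()["ee_pos"])
E
```

```text
[ 0.46119913 -0.17995692  1.75675954] 100.6549075321719 [[-0.8  0. ]
 [-0.6  0.4]
 [ 1.7 -1.5]
 [-1.5  0.2]
 [ 1.   0.7]]
bar [ 0.45968052 -0.1803039   0.06023543] [ 0.2 -0.  -0.1 -0. ]
8.859429319028497 [ 0.43774018 -0.14910136  0.23086941]
```

Call:
send_rows(increments=[[[0.5, -0.6, -0.6, 0, 0, 0.03, 1], [0.4, -0.6, -1, 0, 0, 0, 1], [0, 0, -1, 0, 0, 0, 1], [0, 0, -1, 0, 0, 0, 1], [0, 0, -1, 0, 0, 0, 1], [0, 0, -1, 0, 0, 0, 1], [0, 0, -0.8, 0, 0, 0, 1], [0, 0, 0, 0, 0, 0, 1]]])

```text
time: 6.05
ee_pos: [0.4596, -0.1778, 0.0697]
orientation: [[0.982, 0.186, -0.005], [0.186, -0.982, 0.001], [-0.005, -0.002, -1.0]]
ft_force: [-0.1, 0.7, 0.6]
width: 0.0854
finger_force: 0.0
```

Call:
send_rows(increments=[[[0, 0, 0, 0, 0, 0, 1]]])

```text
time: 6.13
ee_pos: [0.4618, -0.1786, 0.073]
orientation: [[0.982, 0.187, -0.0], [0.187, -0.982, -0.001], [-0.0, 0.001, -1.0]]
ft_force: [-0.3, -0.4, 2.1]
width: 0.0853
finger_force: 0.0
```

Call:
send_rows(increments=[[[-0.06, -0.06, -0.8, 0, 0, 0, 1], [0, 0, 0, 0, 0, 0, 0.6], [0, 0, 0, 0, 0, 0, 0.3], [0, 0, 0, 0, 0, 0, 0], [0, 0, 0, 0, 0, 0, 0], [0, 0, 0, 0, 0, 0, 0], [0, 0, 0, 0, 0, 0, 0]]])

```text
time: 6.72
ee_pos: [0.4602, -0.1801, 0.053]
orientation: [[0.983, 0.186, 0.001], [0.186, -0.983, -0.0], [0.001, 0.0, -1.0]]
ft_force: [-1.7, 6.1, 7.5]
width: 0.0122
finger_force: 4.7
```

```bash
python3 - <<'E'
from h import *
for t,s in(((232.3,238),(231.4,210.7)),((228.5,202),(240.7,189.3))):
    g=least_squares(lambda X:np.r_[proj("top",X)[0]-t,proj("scene",X)[0]-s],[.5,.2,.2]);print(g.x.round(3),g.fun.round(1))
t=cv2.imread("pics/top0.png");w=cv2.imread("pics/w2.png")
im=np.zeros((400,800,3),np.uint8);im[:,:400]=cv2.resize(t[170:250,215:295],(400,400),interpolation=cv2.INTER_CUBIC)
im[:,400:]=cv2.resize(w[0:200,360:560],(400,400));cv2.imwrite("pics/c3.png",im)
s=read_state();print(s["finger_force"],s["ft_force"])
E
```

```text
[0.483 0.17  0.131] [ 0.8 -0.9 -1.6  0.1]
[0.576 0.184 0.192] [-1.3  1.5  2.8 -0.3]
4.725792109966278 [-1.68541125  6.05784557  7.53025466]
```

View pics/c3.png

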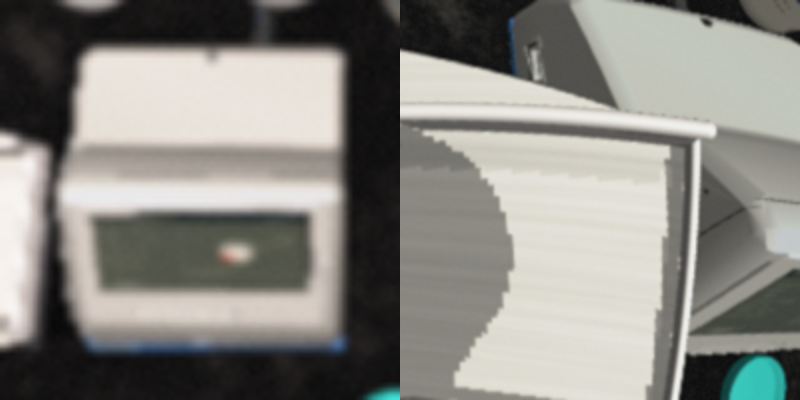

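Call:
send_rows(increments=[[[0, 0, 0.1, 0, 0, 0, 0], [0, 0, 0.2, 0, 0, 0, 0], [0, 0, 0.3, 0, 0, 0, 0], [0, 0, 0.4, 0, 0, 0, 0], [0, 0, 0.2, 0, 0, 0, 0], [0, 0, 0, 0, 0, 0, 0]]])

```text
time: 7.22
ee_pos: [0.4606, -0.1803, 0.0837]
orientation: [[0.982, 0.186, 0.003], [0.186, -0.982, -0.0], [0.002, 0.001, -1.0]]
ft_force: [-0.1, -0.5, -3.2]
width: 0.0109
finger_force: 59.5
```

Grip is firm (60 N) and the pan is lifted; the analyser front lip sits at z≈0.13, its ridge ≈0.2 m. Now lift and carry over it.

Call:
send_rows(increments=[[[0, 0, 0.4, 0, 0, 0, 0], [0, 0, 0.7, 0, 0, 0, 0], [0, 0, 1, 0, 0, 0, 0], [0, 0, 1, 0, 0, 0, 0], [0, 0, 1, 0, 0, 0, 0], [0, 0, 1, 0, 0, 0, 0], [0, 0, 1, 0, 0, 0, 0], [0, 0, 1, 0, 0, 0, 0]]])

```text
time: 7.88
ee_pos: [0.4592, -0.1799, 0.2605]
orientation: [[0.983, 0.186, -0.001], [0.186, -0.983, 0.001], [-0.001, -0.001, -1.0]]
ft_force: [0.1, 0.2, -3.1]
width: 0.0113
finger_force: 59.5
```

Call:
send_rows(increments=[[[0, 0, 1, 0, 0, 0, 0], [0, 0.2, 1, 0, 0, 0, 0], [0, 0.4, 1, 0, 0, 0, 0], [0, 0.6, 0.7, 0, 0, -0.02, 0], [0.1, 0.8, 0.4, 0, 0, -0.02, 0], [0.2, 0.9, 0, 0, 0, -0.02, 0], [0.2, 0.9, 0, 0, 0, -0.02, 0], [0.2, 0.9, 0, 0, 0, -0.02, 0]]])

```text
time: 8.55
ee_pos: [0.4771, -0.0615, 0.362]
orientation: [[0.996, 0.086, -0.0], [0.086, -0.996, 0.001], [-0.0, -0.001, -1.0]]
ft_force: [1.1, -0.3, -3.8]
width: 0.0112
finger_force: 59.5
```

Call:
send_rows(increments=[[[0.3, 0.9, 0, 0, 0, -0.02, 0], [0.3, 0.9, 0, 0, 0, -0.02, 0], [0.3, 0.9, 0, 0, 0, -0.02, 0], [0.3, 0.9, 0, 0, 0, -0.02, 0], [0.2, 0.9, 0, 0, 0, -0.02, 0], [0.2, 0.9, 0, 0, 0, -0.02, 0], [0.1, 0.8, 0, 0, 0, -0.02, 0], [0.1, 0.7, 0, 0, 0, -0.02, 0]]])

```text
time: 9.22
ee_pos: [0.5221, 0.1114, 0.3613]
orientation: [[0.997, -0.073, -0.002], [-0.073, -0.997, -0.0], [-0.002, 0.0, -1.0]]
ft_force: [0.4, -0.4, -3.3]
width: 0.0106
finger_force: 59.5
```

Call:
send_rows(increments=[[[0.1, 0.7, 0, 0, 0, 0, 0], [0.1, 0.7, 0, 0, 0, 0, 0], [0, 0.7, 0, 0, 0, 0, 0], [0, 0.6, 0, 0, 0, 0, 0], [0, 0.4, 0, 0, 0, 0, 0], [0, 0.2, 0, 0, 0, 0, 0], [0, 0, 0, 0, 0, 0, 0], [0, 0, 0, 0, 0, 0, 0]]])

```text
time: 9.88
ee_pos: [0.5272, 0.192, 0.3623]
orientation: [[0.997, -0.073, -0.0], [-0.073, -0.997, -0.0], [-0.0, 0.0, -1.0]]
ft_force: [-0.5, -0.6, -2.8]
width: 0.011
finger_force: 59.5
```

```bash
python3 - <<'E'
from h import *
s=read_state();print(s["time"],s["joint_pos"].round(1),s["ee_pos"].round(4))
t=cv2.cvtColor(camera("top"),cv2.COLOR_RGB2BGR);w=camera("wrist")[:,:,::-1];cv2.imwrite("pics/w4.png",w);cv2.imwrite("pics/t4.png",t)
im=np.zeros((420,800,3),np.uint8);im[:,:480]=cv2.resize(w,(480,420));im[:320,480:]=cv2.resize(t[150:270,120:240],(320,320));cv2.imwrite("pics/c4.png",im)
E
```

```text
9.8833 [ 36.   16.   25.3   0.  -99.3  49.8] [0.5272 0.192  0.3623]
```

View pics/c4.png

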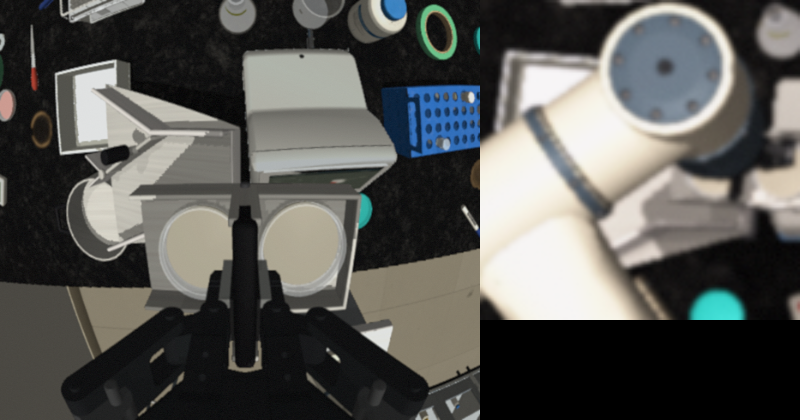

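Both dishes are in the pan, pan is square to the chute, flap is over toward the bin lane. Now tilt in two stages.

Call:
send_rows(increments=[[[0, 0.18, -0.66, -0.07, 0.005, 0, 0], [0, 0.18, -0.66, -0.07, 0.005, 0, 0], [0.02, 0.2, -0.66, -0.07, 0.005, 0, 0], [0.02, 0.2, -0.66, -0.07, 0.005, 0, 0], [0.02, 0.2, -0.66, -0.06, 0.005, 0, 0], [0, 0, 0, 0, 0, 0, 0]]])

```text
time: 10.48
ee_pos: [0.5271, 0.2174, 0.2737]
orientation: [[0.997, -0.064, -0.032], [-0.071, -0.938, -0.341], [-0.009, 0.342, -0.94]]
ft_force: [0.0, 0.7, -5.2]
width: 0.0112
finger_force: 59.5
```

```bash
python3 - <<'E'
from h import *
s=read_state();print(s["time"],s["joint_pos"].round(1))
q=[.5435,.358,1.497];R=s["orientation"];e=np.array([[np.cos(q[2]),np.sin(q[2]),0],[-np.sin(q[2]),np.cos(q[2]),0],[0,0,1]])
pc=s["ee_pos"]+.053*R[:,2]  # pan centre underside
px=-R[:,1]
for n,P in(("tcp",s["ee_pos"]),("lip",pc+.075*px),("back",pc-.075*px)):print(n,(e@(P-[q[0],q[1],0])).round(4))
print(np.degrees(np.arccos(-R[2,2])),(e@px).round(3))
E
```

```text
10.4833 [ 45.8  24.4  17.   12.5 -98.2  40.3]
tcp [-0.1414  0.0059  0.2737]
lip [-0.089   0.0067  0.1983]
back [-0.23    0.0059  0.2496]
20.004794184984387 [ 0.94   0.006 -0.342]
```

Call:
send_rows(increments=[[[0.02, 0.23, -0.08, -0.07, 0.005, 0, 0], [0.02, 0.23, -0.08, -0.07, 0.005, 0, 0], [0.02, 0.23, -0.08, -0.07, 0.005, 0, 0], [0.02, 0.23, -0.08, -0.07, 0.005, 0, 0], [0.02, 0.23, -0.08, -0.07, 0.005, 0, 0], [0, 0, 0, 0, 0, 0, 0], [0, 0, 0, 0, 0, 0, 0], [0, 0, 0, 0, 0, 0, 0]]])

```text
time: 11.15
ee_pos: [0.5318, 0.2447, 0.2707]
orientation: [[0.997, -0.058, -0.045], [-0.073, -0.77, -0.634], [0.002, 0.636, -0.772]]
ft_force: [0.9, 0.0, -2.4]
width: 0.0109
finger_force: 59.7
```

Call:
send_rows(increments=[[[0, 0, 0, 0, 0, 0, 0], [0, 0, 0, 0, 0, 0, 0], [0, 0, 0, 0, 0, 0, 0], [0, 0, 0, 0, 0, 0, 0], [0, 0, 0, 0, 0, 0, 0], [0, 0, 0, 0, 0, 0, 0]]])

```text
time: 11.65
ee_pos: [0.5312, 0.245, 0.2699]
orientation: [[0.997, -0.056, -0.046], [-0.073, -0.768, -0.636], [0.0, 0.638, -0.77]]
ft_force: [-0.4, 0.2, -2.4]
width: 0.0108
finger_force: 59.7
```

```bash
python3 - <<'E'
from h import *
s=read_state();print(s["time"],s["joint_pos"].round(1),s["ft_force"])
t=cv2.cvtColor(camera("scene"),cv2.COLOR_RGB2BGR);w=camera("wrist")[:,:,::-1]
im=np.zeros((420,800,3),np.uint8);im[:,:480]=cv2.resize(w,(480,420));im[:320,480:]=cv2.resize(t[160:240,160:240],(320,320));cv2.imwrite("pics/c5.png",im)
E
```

```text
11.65 [  52.    35.5   22.7   22.3 -110.2   35.4] [-0.39374904  0.17368375 -2.40800851]
```

View pics/c5.png

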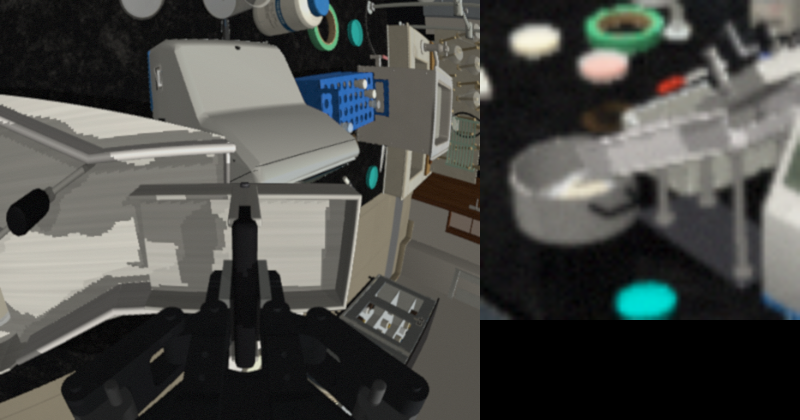

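The pan is empty and the chute's top clear; something tan lies in the bowl. Retrace and put the pan back where it stood.

Call:
send_rows(increments=[[[-0.02, -0.23, 0.2, 0.07, -0.005, 0, 0], [-0.02, -0.23, 0.3, 0.07, -0.005, 0, 0], [-0.02, -0.23, 0.4, 0.07, -0.005, 0, 0], [-0.02, -0.23, 0.6, 0.07, -0.005, 0, 0], [-0.02, -0.23, 0.6, 0.07, -0.005, 0, 0], [-0.02, -0.2, 0.6, 0.07, -0.005, 0, 0], [-0.02, -0.2, 0.6, 0.07, -0.005, 0, 0], [-0.02, -0.2, 0.5, 0.07, -0.005, 0, 0]]])

```text
time: 12.42
ee_pos: [0.527, 0.2009, 0.3664]
orientation: [[0.997, -0.072, -0.008], [-0.072, -0.989, -0.127], [0.001, 0.127, -0.992]]
ft_force: [-0.4, -0.9, -2.4]
width: 0.0108
finger_force: 59.6
```

Call:
send_rows(increments=[[[0, -0.2, 0, 0.07, -0.005, 0, 0], [0, -0.2, 0, 0.06, -0.005, 0, 0], [-0.1, -0.6, 0, 0, 0, 0, 0], [-0.2, -0.9, 0, 0, 0, 0.02, 0], [-0.2, -1, 0, 0, 0, 0.02, 0], [-0.2, -1, 0, 0, 0, 0.02, 0], [-0.2, -1, 0, 0, 0, 0.02, 0], [-0.2, -1, 0, 0, 0, 0.02, 0]]])

```text
time: 13.08
ee_pos: [0.4986, 0.0519, 0.3643]
orientation: [[1.0, 0.029, -0.002], [0.029, -1.0, -0.003], [-0.002, 0.003, -1.0]]
ft_force: [0.2, -0.5, -3.5]
width: 0.011
finger_force: 59.6
```

Call:
send_rows(increments=[[[-0.2, -1, 0, 0, 0, 0.02, 0], [-0.2, -1, 0, 0, 0, 0.02, 0], [-0.2, -1, 0, 0, 0, 0.02, 0], [-0.2, -1, 0, 0, 0, 0.02, 0], [-0.2, -1, 0, 0, 0, 0.02, 0], [-0.2, -1, 0, 0, 0, 0.02, 0], [-0.2, -1, 0, 0, 0, 0.02, 0], [-0.1, -1, 0, 0, 0, 0.02, 0]]])

```text
time: 13.75
ee_pos: [0.4606, -0.1478, 0.3646]
orientation: [[0.982, 0.188, -0.003], [0.188, -0.982, -0.002], [-0.003, 0.001, -1.0]]
ft_force: [0.1, -0.9, -2.8]
width: 0.011
finger_force: 59.6
```

```bash
python3 - <<'E'
from h import *
s=read_state();print(s["time"],s["ee_pos"].round(4),s["orientation"].round(3))
t=cv2.cvtColor(camera("top"),cv2.COLOR_RGB2BGR);w=cv2.cvtColor(camera("scene"),cv2.COLOR_RGB2BGR)
im=np.zeros((500,800,3),np.uint8);im[:400,:400]=cv2.resize(t[160:280,110:230],(400,400),interpolation=cv2.INTER_CUBIC);im[:400,400:]=cv2.resize(w[165:245,160:240],(400,400),interpolation=cv2.INTER_CUBIC);cv2.imwrite("pics/c6.png",im)
E
```

```text
13.75 [ 0.4606 -0.1478  0.3646] [[ 0.982  0.188 -0.003]
 [ 0.188 -0.982 -0.002]
 [-0.003  0.001 -1.   ]]
```

View pics/c6.png

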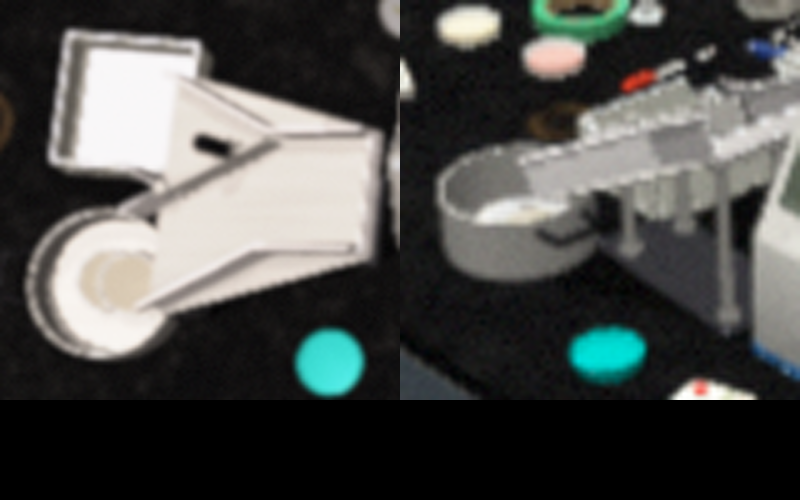

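Two overlapping tan dishes lie in the bowl at (110,280); chute and bin are empty, flap over. Lower the pan.

Call:
send_rows(increments=[[[0, -0.7, -0.5, 0, 0, 0, 0], [0, -0.5, -1, 0, 0, 0, 0], [0, -0.1, -1, 0, 0, 0, 0], [0, 0, -1, 0, 0, 0, 0], [0, 0, -1, 0, 0, 0, 0], [0, 0, -1, 0, 0, 0, 0], [0, 0, -1, 0, 0, 0, 0], [0, 0, -1, 0, 0, 0, 0]]])

```text
time: 14.52
ee_pos: [0.4611, -0.1787, 0.1758]
orientation: [[0.982, 0.187, -0.003], [0.187, -0.982, -0.001], [-0.003, 0.001, -1.0]]
ft_force: [1.2, 0.2, -3.3]
width: 0.0108
finger_force: 59.7
```

Call:
send_rows(increments=[[[0, 0, -1, 0, 0, 0, 0], [0, 0, -1, 0, 0, 0, 0], [0, 0, -1, 0, 0, 0, 0], [0, 0, -0.7, 0, 0, 0, 0], [0, 0, -0.4, 0, 0, 0, 0], [0, 0, -0.2, 0, 0, 0, 0], [0, 0, 0, 0, 0, 0, 0], [0, 0, 0, 0, 0, 0, 0]]])

```text
time: 15.18
ee_pos: [0.4623, -0.1787, 0.0701]
orientation: [[0.982, 0.187, -0.001], [0.187, -0.982, -0.001], [-0.001, 0.001, -1.0]]
ft_force: [0.0, -0.1, -2.5]
width: 0.0108
finger_force: 59.6
```

Call:
send_rows(increments=[[[0, 0, -0.3, 0, 0, 0, 0], [0, 0, -0.2, 0, 0, 0, 0], [0, 0, -0.1, 0, 0, 0, 0], [0, 0, 0, 0, 0, 0, 0]]])

```text
time: 15.52
ee_pos: [0.4617, -0.1786, 0.0542]
orientation: [[0.983, 0.186, -0.001], [0.186, -0.983, 0.0], [-0.001, -0.0, -1.0]]
ft_force: [0.1, -0.6, -2.7]
width: 0.0108
finger_force: 59.8
```

Call:
send_rows(increments=[[[0, 0, -0.08, 0, 0, 0, 0], [0, 0, -0.06, 0, 0, 0, 0], [0, 0, 0, 0, 0, 0, 0]]])

```text
time: 15.77
ee_pos: [0.4625, -0.1788, 0.0532]
orientation: [[0.982, 0.187, 0.001], [0.187, -0.982, -0.001], [0.001, 0.001, -1.0]]
ft_force: [-4.9, 3.5, 11.3]
width: 0.0112
finger_force: 61.8
```

Contact with the bench (11 N up). Release and rise.

Call:
send_rows(increments=[[[0, 0, 0.06, 0, 0, 0, 0.2], [0, 0, 0, 0, 0, 0, 0.6], [0, 0, 0, 0, 0, 0, 1], [0, 0, 0, 0, 0, 0, 1], [0, 0, 0, 0, 0, 0, 1], [0, 0, 0, 0, 0, 0, 1]]])

```text
time: 16.27
ee_pos: [0.4622, -0.1787, 0.0527]
orientation: [[0.983, 0.186, -0.0], [0.186, -0.983, -0.0], [-0.0, -0.0, -1.0]]
ft_force: [0.4, 0.7, 0.1]
width: 0.0762
finger_force: 0.0
```

Call:
send_rows(increments=[[[0, 0, 0.4, 0, 0, 0, 1], [0, 0, 0.8, 0, 0, 0, 1], [0, 0, 1, 0, 0, 0, 1], [0, 0, 1, 0, 0, 0, 1], [0, 0, 1, 0, 0, 0, 1], [-0.5, 0, 1, 0, 0, 0, 1], [-0.4, 0, 0.8, 0, 0, 0, 1], [0, 0, 0, 0, 0, 0, 1]]])

```text
time: 16.93
ee_pos: [0.4407, -0.1794, 0.2074]
orientation: [[0.982, 0.187, 0.008], [0.187, -0.982, -0.002], [0.007, 0.004, -1.0]]
ft_force: [-0.0, -0.9, -0.6]
width: 0.0853
finger_force: 0.0
```

```bash
python3 - <<'E'
from h import *
s=read_state();print(s["time"],s["ee_pos"].round(3),s["ft_force"].round(1))
c=get_calibration("wrist");w=camera("wrist")[:,:,::-1].copy();cv2.imwrite("pics/w7.png",w)
q=[.462,-.180,1.757]
P=chute(q,[(-.075,.0395,.024),(-.075,-.0395,.024),(.075,.0395,.024),(.075,-.0395,.024)]);u=fish(P,c);print(u.round())
# pan mask against the black bench: compare outline with the predicted one
m=(w.min(2)>90).astype(np.uint8);n,l,st,ce=cv2.connectedComponentsWithStats(m)
for i in range(1,n):
    if st[i,4]>1000 and abs(ce[i]-u.mean(0)).max()<60:print(st[i],ce[i].round())
d=cv2.absdiff(cv2.cvtColor(camera("top"),cv2.COLOR_RGB2BGR),cv2.imread("pics/top0.png")).max(2)
print("diff timer",d[255:282,234:262].max(),"bystanders",d[145:175,222:316].max(),"bin",d[172:212,126:168].max())
E
```

```text
16.9333 [ 0.441 -0.179  0.207] [-0.  -0.9 -0.6]
[[362. 206.]
 [366. 130.]
 [217. 206.]
 [213. 129.]]
[  212   126   154    95 10445] [290. 167.]
diff timer 15 bystanders 15 bin 55
```

```bash
python3 -c "
from bench import *
print(close_job())"
```

```text
the job is handed in; nothing more can be done
None
```

I handed the job in at about 17 s. In the last camera checks both dishes lay in the bowl, the flap was over toward the bin lane, the empty pan stood flat on the bench, and the bystanders hadn't moved; `close_job()` gave no verdict.

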